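# Pack the stone seals and snap their case shut

### The job

Close up the desk: first take the magnifier off the seal case and lay it flat in the wooden tray, then lay every stone seal that is on the desk in a pocket of the case, one to a pocket. Finally put the red lid on and press it down until both ends click home, pressing no harder than that takes: stop as soon as they have clicked, so that the gasket under it is not crushed. Leave the other things on the desk alone.

Things in the scene. Friction and masses are not known exactly. Their poses are not given: they have to be found in the camera images.
- case: Open seal case, fixed: black plate 178 (x) x 174 (y) mm carrying a wooden deck 113 x 144 mm, its top 28 mm above the desk, sloping out to 119 x 150 mm 8 mm lower, with six pockets; rubber gasket round it. Origin: centre of its underside. At each x end a brass spring catch (bar 36 mm along y, 12 mm diameter, 74 mm from centre, axis 14 mm up), black post behind it 22 mm high, out to 89 mm.
- pockets (a point): Middle of the six pockets, level with their floors (22 mm above the desk). Pocket centres lie at x = -29, +29 and y = -52, 0, +52 mm from here (case axes). Each is 52 mm (x) x 26 mm (y), 6 mm deep: a seal lying along the case's x, either end first, drops in and stands 14 mm proud of the deck, so hold it by its upper part, fingertips at least 8 mm above its underside.
- lid: Red lid, 90 g: box open below, 130 (x) x 162 (y) x 43 mm high, walls 4 mm. Origin: centre of its open underside. On top a brass grip ridge 50 (x) x 18 (y) x 18 mm high and yellow pressing places at x = +50 and -50 mm. A lip sticks out 5 mm at the foot of each x end. It goes round the deck (1.5 to 2 mm play each side, 5 at the top), x along the case x, either way round, down onto the gasket.
- lid_end_a (a point): Foot of the lid's +x end, 65 mm from the lid's centre; 6 mm above the desk when that end is clicked home. Laid on without pressing, the lid stops on the catches, 10 to 14 mm higher. Pressed on the yellow place, an end resists up to about 7 to 13 N (both ends from the middle: 11 to 18 N), then the catch springs over the lip and the end drops home.
- lid_end_b (a point): The same at the lid's -x end. A seal lying on the deck instead of in a pocket keeps the lid from closing.
- gasket (a joint): Sprung rubber gasket frame round the deck, top 6 mm above the desk, on which the lid's foot comes to rest. Value: how far it is squeezed down (m), about 1 mm for every 15 N pressed on the closed lid; over 3.5 mm it is crushed.
- magnifier: Hand magnifier, 176 mm long, 160 g, lying flat on the deck of the case: white round handle of 18 mm diameter along its x from x = -85 to +12 mm, its axis 9 mm above the origin, and a black-rimmed lens of about 85 mm diameter centred at x = +50 mm. Origin: level with its underside, 2 to 3 mm on the handle's side of its centre of mass; a good grasp is across the handle at x = -12 mm.
- lens (a point): Centre of the magnifier's lens, 9 mm above its underside.
- tray: Open wooden tray, fixed, 240 mm (its x) x 150 mm (its y) x 20 mm high outside, walls and floor 5 mm. Origin: centre of its underside, on the desk. It may stand on the left or the right; the lid is on the other side.
- seal_green: Stone seal (green) with a brass end, lying on its side: square bar 20 x 20 mm, 34 mm long, continued by a brass cylinder of 18 mm diameter and 12 mm length at its -x end; 46 mm long over all, about 50 g. Origin: on its long axis, at mid-length, 10 mm above what it lies on (x from -23 to +23 mm). Four to six of the six seals are present.
- seal_red: Stone seal (red) with a brass end, lying on its side: square bar 20 x 20 mm, 34 mm long, continued by a brass cylinder of 18 mm diameter and 12 mm length at its -x end; 46 mm long over all, about 50 g. Origin: on its long axis, at mid-length, 10 mm above what it lies on (x from -23 to +23 mm). Four to six of the six seals are present.
- seal_cream: Stone seal (cream) with a brass end, lying on its side: square bar 20 x 20 mm, 34 mm long, continued by a brass cylinder of 18 mm diameter and 12 mm length at its -x end; 46 mm long over all, about 50 g. Origin: on its long axis, at mid-length, 10 mm above what it lies on (x from -23 to +23 mm). Four to six of the six seals are present.
- seal_grey: Stone seal (grey) with a brass end, lying on its side: square bar 20 x 20 mm, 34 mm long, continued by a brass cylinder of 18 mm diameter and 12 mm length at its -x end; 46 mm long over all, about 50 g. Origin: on its long axis, at mid-length, 10 mm above what it lies on (x from -23 to +23 mm). Four to six of the six seals are present.
- seal_blue: Stone seal (blue) with a brass end, lying on its side: square bar 20 x 20 mm, 34 mm long, continued by a brass cylinder of 18 mm diameter and 12 mm length at its -x end; 46 mm long over all, about 50 g. Origin: on its long axis, at mid-length, 10 mm above what it lies on (x from -23 to +23 mm). Four to six of the six seals are present.
- seal_brown: Stone seal (brown) with a brass end, lying on its side: square bar 20 x 20 mm, 34 mm long, continued by a brass cylinder of 18 mm diameter and 12 mm length at its -x end; 46 mm long over all, about 50 g. Origin: on its long axis, at mid-length, 10 mm above what it lies on (x from -23 to +23 mm). Four to six of the six seals are present.
- ink_bottle: Bystander: ink bottle, 34 mm diameter, 45 mm high, on the desk towards the left. Origin under its centre.
- paperweight: Bystander: brass paperweight, 40 mm diameter, 36 mm high, on the desk towards the right. Origin under its centre.
- figurine_pink: Bystander: pink figurine, 56 mm diameter, 145 mm high, behind the case. Origin under its centre.
- figurine_gold: Bystander: gold figurine, 56 mm diameter, 145 mm high, behind the case. Origin under its centre.
- pencil_cup: Bystander: blue cup with pens, 72 mm diameter, 95 mm high (pens to about 155 mm), at the back. Origin under its centre.
- calculator: Bystander: calculator, 120 x 80 x 16 mm, at the back. Origin under its centre.
There are look-alikes about, which are no part of the job. Leave any orange or pink look-alike of the seal_grey alone.

How it is judged:
On the way, in this order (a step that is already met when the one before it is completed fails the run):
1. the magnifier lies in the tray (x of magnifier in the frame of tray between -0.112 and 0.112 m and y of magnifier in the frame of tray between -0.068 and 0.068 m and x of lens in the frame of tray between -0.115 and 0.115 m and y of lens in the frame of tray between -0.07 and 0.07 m and z of magnifier in the frame of tray below 0.013 m and z of lens in the frame of tray below 0.022 m), for 0.2 s.
2. every seal present lies in a pocket of the case, with the lid not yet on (z of seal_green in the frame of case between 0.026 and 0.0345 m and x of seal_green in the frame of case between -0.045 and 0.045 m and y of seal_green in the frame of case between -0.064 and 0.064 m and z of seal_red in the frame of case between 0.026 and 0.0345 m and x of seal_red in the frame of case between -0.045 and 0.045 m and y of seal_red in the frame of case between -0.064 and 0.064 m and z of seal_cream in the frame of case between 0.026 and 0.0345 m and x of seal_cream in the frame of case between -0.045 and 0.045 m and y of seal_cream in the frame of case between -0.064 and 0.064 m and z of seal_grey in the frame of case between 0.026 and 0.0345 m and x of seal_grey in the frame of case between -0.045 and 0.045 m and y of seal_grey in the frame of case between -0.064 and 0.064 m and z of seal_blue in the frame of case between 0.026 and 0.0345 m and x of seal_blue in the frame of case between -0.045 and 0.045 m and y of seal_blue in the frame of case between -0.064 and 0.064 m and z of seal_brown in the frame of case between 0.026 and 0.0345 m and x of seal_brown in the frame of case between -0.045 and 0.045 m and y of seal_brown in the frame of case between -0.064 and 0.064 m and horizontal distance between lid and case above 0.03 m), for 0.2 s.
3. both ends of the lid are clicked home (z of each of lid_end_a, lid_end_b in the frame of case below 0.009 m and horizontal distance between lid and case below 0.006 m), for 0.2 s.
At the end, for the whole second after the job is handed in: The magnifier lies flat in the tray; every seal present lies in a pocket (axis under 34.5 mm above the case's underside); the lid is within 6 mm of centred with both ends clicked home (foot under 9 mm above the case's underside, 6 mm is home); lid and magnifier at rest (all of step 1 and all of step 3 and z of seal_green in the frame of case between 0.026 and 0.0345 m and x of seal_green in the frame of case between -0.045 and 0.045 m and y of seal_green in the frame of case between -0.064 and 0.064 m and z of seal_red in the frame of case between 0.026 and 0.0345 m and x of seal_red in the frame of case between -0.045 and 0.045 m and y of seal_red in the frame of case between -0.064 and 0.064 m and z of seal_cream in the frame of case between 0.026 and 0.0345 m and x of seal_cream in the frame of case between -0.045 and 0.045 m and y of seal_cream in the frame of case between -0.064 and 0.064 m and z of seal_grey in the frame of case between 0.026 and 0.0345 m and x of seal_grey in the frame of case between -0.045 and 0.045 m and y of seal_grey in the frame of case between -0.064 and 0.064 m and z of seal_blue in the frame of case between 0.026 and 0.0345 m and x of seal_blue in the frame of case between -0.045 and 0.045 m and y of seal_blue in the frame of case between -0.064 and 0.064 m and z of seal_brown in the frame of case between 0.026 and 0.0345 m and x of seal_brown in the frame of case between -0.045 and 0.045 m and y of seal_brown in the frame of case between -0.064 and 0.064 m and linear speed of each of lid, magnifier below 0.02 m/s); the robot touches nothing.
It fails at once if the lid is pressed on so hard that the gasket is crushed (squeezed more than 3.5 mm) (value of joint gasket above 0.0035 m).
It fails at once if a bystander is shoved more than 30 mm or tipped over (distance of any of ink_bottle, paperweight, figurine_pink, figurine_gold, pencil_cup, calculator from where it was at the start of the episode above 0.03 m or angle between any of ink_bottle, paperweight, figurine_pink, figurine_gold, pencil_cup, calculator's own z axis and vertical above 0.6 rad).
Of seal_green, seal_red, seal_cream, seal_grey, seal_blue, seal_brown only 4 to 6 are there at a start; the rules pass over those that are not, and their reading is None.
At some moment in a run one of seal_green, seal_red, seal_cream, seal_grey, seal_blue, seal_brown may be knocked a few centimetres aside while the robot is not near it.
Once in a run the grip may slacken for a moment while it holds something.
It also fails if it takes over 208 s, if anything falls off the work surface, if the arm or the gripper's body presses on something with over 40 N, if the wrist force passes 120 N, or if a joint passes its speed limit or range.

### The arm

A 6-joint arm with a two-finger parallel gripper is mounted at the origin on the work surface. World frame = base frame: x ahead of the robot, y to its left, z up, the work surface at z = 0. Lengths are in m, angles in rad, forces in N, time in s.
With the tool pointing down it reaches from about 0.275 to 0.875 m from the base axis. Payload 12.5 kg.
Tool frame: the origin (TCP) lies on the centre line of the jaws, within the pads' length; the fingertips stand r.finger_overhang ahead of it and the grasp point (between the pads) lies 3 mm ahead of it (r.finger_overhang is the distance from the TCP to the fingertips, in m); z points along the fingers, y is the line along which they close (so a half turn about z gives the same grasp; the last joint's range is limited). The gripper opens to 85 mm and grips with 20 to 120 N. Pads are 22 mm wide; open, the fingers measure 114 mm over their backs; the gripper's body (76 mm by 85 mm) begins 54 mm behind the grasp point. The pads swing forward as they close: fully open they stand 13 mm farther back than shut.
Start: joints at [1.201, 0.351, 1.652, -0, 1.139, -0.085], TCP at [0.154, 0.528, 0.223] pointing down, gripper open.
Joint ranges: [-2.75, 2.75], [-0.79, 2.1], [0.01, 2.65], [-1.57, 4.71], [0.07, 3.14], [-2.87, 2.87]. Speed limits (rad/s): [2.22, 2.22, 2.79, 3.14, 3.14, 3.14].

### API

Orientations are given as a unit quaternion [x, y, z, w].
In Python, from cell import r, optics gives the robot as it stands. The module is installed in compiled form; this text tells all that it offers. Calls block until the motion is done:
- r.move_to(position, orientation): joint-space move of the TCP to a pose.
- r.move_linear(position, rot=None, vel=0.15): straight line of the TCP; rot=None keeps the orientation; vel is the mean speed in m/s.
- r.set_joints(angles): joint-space move.
- r.set_gripper(opening, squeeze=None): opening from 0.0 (shut) to 1.0 (fully open); squeeze is the grip in N (None keeps the last); returns when the fingers have stopped.
- r.sleep(seconds).
- r.inverse_kinematics(position, orientation): joint angles nearest the present ones, or None.
- optics.get_image(name): name is "side" or "top" or "wrist"; returns a dict with "pixels" (420x560x3 uint8, red, green, blue), "depth" (420x560 float32, m along the optical axis (not along the pixel's ray), 0 where there is no reading), "fx", "fy", "cx", "cy" (pixels), "camera_from_world" (4x4, takes a point from world to camera coordinates); the wrist camera has in their place "mount" (4x4, takes a point from camera to tool coordinates, whose origin is the TCP and whose axes are the flange's). Camera axes: x right, y down, z forward; pixel columns grow to the right and rows downward; lengths in m; the calibration is good to about 2 mm. A picture is of the moment at which its call begins: read the wrist's pose just before it.
A pose or a line that the arm cannot do raises r.PlanningError and nothing moves.
- r.hand_in(): hands the job in; it is judged then, once.
Readings, each from a call of its own:
- r.current_t(): time.
- r.current_q(): joint angles.
- r.current_qvel(): joint speeds.
- r.current_effort(): joint torques, N m.
- r.current_tool_pos(): TCP position.
- r.current_ee_rot(): TCP orientation.
- r.current_contact_force(): force on the tool from outside, world axes, zero at the start.
- r.current_torque(): the same for the moment, N m.
- r.current_opening(): opening from 0.0 (shut) to 1.0 (fully open).
- r.current_finger_force(): force on a finger pad.
Only numpy, scipy, OpenCV 4.12 (cv2) and the standard library are available. Lean on these libraries where they do the work, as an engineer would, in place of code of your own. Each camera call takes 0.05 s, during which the arm holds its last target. There are 200 camera calls.

## Working session

There is one attempt and no reset: what is moved stays moved. The work goes in short steps, each a Python script; the robot and the scene stay as the last script left them, time stands still between calls to the robot, and variables do not carry over. Pictures are saved under pics/ and viewed, at most 14 in all, crops included, and the job is handed in when it is done.

```bash
mkdir -p pics
python3 - <<'E'
from cell import r, optics
import cv2, numpy as np
for n in("top","side"):
    o=optics.get_image(n); cv2.imwrite(f"pics/{n}0.png",o["pixels"][...,::-1]); np.savez(f"{n}0.npz",**o)
    print(n,o["fx"],o["fy"],o["cx"],o["cy"]); print(np.round(np.linalg.inv(o["camera_from_world"]),3)); print((o["depth"]>0).mean())
print(r.current_t(),r.finger_overhang,r.current_ee_rot(),r.current_opening(),r.current_contact_force())
print(np.round(optics.get_image("wrist")["mount"],3))
E
```

```text
top 530.1166516526803 530.1166516526803 273.0117365652963 208.02374924372856
[[ 0.002 -0.983  0.184  0.356]
 [-1.     0.     0.01  -0.014]
 [-0.01  -0.184 -0.983  1.211]
 [ 0.     0.     0.     1.   ]]
0.9958460884353741
side 387.7667713396079 387.7667713396079 281.53694515042065 206.66737654352147
[[-0.988 -0.101  0.121  0.46 ]
 [-0.158  0.64  -0.752  0.846]
 [-0.001 -0.761 -0.648  0.768]
 [ 0.     0.     0.     1.   ]]
0.9958928571428571
0.1 0.022 [ 1.41919698e-01  9.89878050e-01 -4.82830640e-04 -1.11983861e-04] 1.0001452081827384 [ 0.10021449 -0.13270235  0.71219457]
[[ 0.001 -0.954 -0.3    0.077]
 [ 1.     0.001 -0.001 -0.   ]
 [ 0.001 -0.3    0.954 -0.149]
 [ 0.     0.     0.     1.   ]]
```

View pics/top0.png

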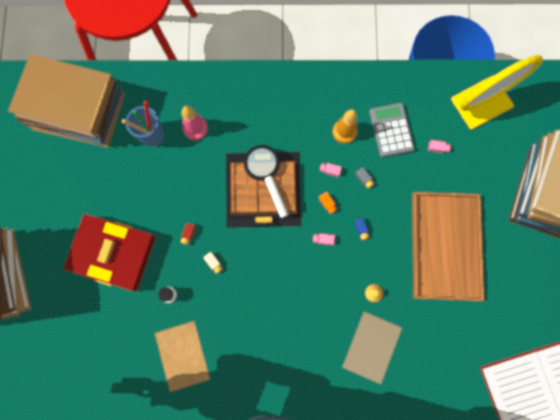

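View pics/side0.png

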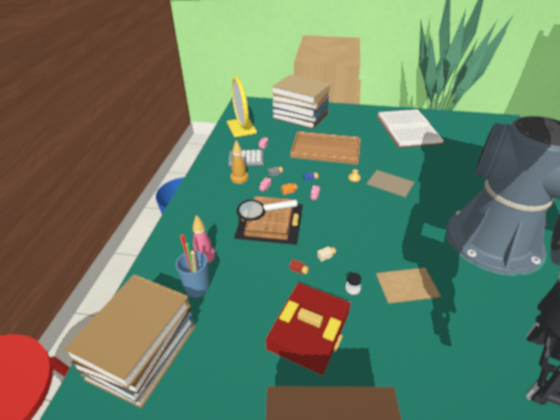

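The top view shows the case at (263,189) with the magnifier on it: lens at (261,162), handle end at (283,215). The tray is at (448,246) and the lid at (110,252). The seals I can see are red (188,233), cream (213,262), grey (365,178) and blue (362,229). The pink and orange bars are decoys. The side view agrees. A green seal could be hidden against the green desk, so I'll check with depth.

```bash
cat > h.py <<'E'
from cell import r, optics
import cv2, numpy as np
from scipy.spatial.transform import Rotation as R
def shot(n):
    """image dict with world_from_camera T (wrist: pose read just before)"""
    if n=="wrist":
        p,q=r.current_tool_pos(),r.current_ee_rot()
        o=optics.get_image(n); T=np.eye(4); T[:3,:3]=R.from_quat(q).as_matrix(); T[:3,3]=p
        o["T"]=T@o["mount"]
    else:
        o=optics.get_image(n); o["T"]=np.linalg.inv(o["camera_from_world"])
    return o
def cloud(o):
    v,u=np.mgrid[:420,:560]; d=o["depth"]
    P=np.stack([(u-o["cx"])/o["fx"]*d,(v-o["cy"])/o["fy"]*d,d],-1)@o["T"][:3,:3].T+o["T"][:3,3]
    P[d==0]=np.nan; return P
def cast(o,uv,z):
    """pixels -> world points on plane z"""
    uv=np.atleast_2d(uv).astype(float)
    D=np.c_[(uv[:,0]-o["cx"])/o["fx"],(uv[:,1]-o["cy"])/o["fy"],np.ones(len(uv))]@o["T"][:3,:3].T
    C=o["T"][:3,3]; return C+D*((z-C[2])/D[:,2])[:,None]
def down(yaw):
    """tool pointing down, closing line (tool y) at world angle yaw; half-turn chosen by caller"""
    y=np.array([np.cos(yaw),np.sin(yaw),0]); z=np.array([0,0,-1.]); x=np.cross(y,z)
    return R.from_matrix(np.c_[x,y,z]).as_quat()
def save(o,n,crop=None,s=1):
    im=o["pixels"][...,::-1]
    if crop: a,b,c,d=crop; im=im[b:d,a:c]
    cv2.imwrite(f"pics/{n}.png",cv2.resize(im,None,fx=s,fy=s))
E
python3 - <<'E'
from h import *
o=dict(np.load("top0.npz")); o["T"]=np.linalg.inv(o["camera_from_world"]); P=cloud(o)
hsv=cv2.cvtColor(o["pixels"],cv2.COLOR_RGB2HSV)
for nm,(u,v) in dict(desk=(300,300),deck=(240,180),tray=(448,246),lid=(80,250)).items(): print(nm,P[v,u].round(3))
m=((P[...,2]>.010)&(P[...,0]>.1)).astype(np.uint8)
n,L,S,C=cv2.connectedComponentsWithStats(m)
for i in range(1,n):
    if S[i,4]>30: 
        q=P[L==i]; print(C[i].round(),S[i,2:],np.nanmedian(q,0).round(3),"zmax",np.nanpercentile(q[:,2],95).round(3),"hsv",np.median(hsv[L==i],0))
E
```

```text
desk [ 0.372 -0.062 -0.002]
deck [0.645 0.075 0.021]
tray [ 0.493 -0.399  0.008]
lid [0.48  0.426 0.042]
[ 67. 100.] [ 115   91 6994] [0.806 0.453 0.113] zmax 0.117 hsv [ 17. 138. 186.]
[496.  91.] [  91   74 2296] [ 0.831 -0.497  0.075] zmax 0.202 hsv [ 27. 246. 174.]
[145. 125.] [  41   44 1047] [0.757 0.286 0.076] zmax 0.144 hsv [104. 124. 101.]
[392. 130.] [  45   53 1639] [ 0.766 -0.281  0.016] zmax 0.021 hsv [ 69.   8. 169.]
[193. 124.] [ 24  32 544] [0.765 0.178 0.062] zmax 0.127 hsv [172. 147. 157.]
[347. 127.] [ 24  32 540] [ 0.755 -0.167  0.062] zmax 0.128 hsv [ 18. 205. 201.]
[541. 187.] [  48  106 3408] [ 0.603 -0.579  0.106] zmax 0.139 hsv [ 18.   92.  197.5]
[440. 146.] [ 21  11 175] [ 0.725 -0.389  0.019] zmax 0.023 hsv [168.  92. 250.]
[263. 184.] [  67   73 3887] [0.633 0.021 0.027] zmax 0.045 hsv [ 14. 155. 193.]
[331. 169.] [ 21  13 172] [ 0.671 -0.136  0.019] zmax 0.023 hsv [168.   91.  249.5]
[365. 177.] [ 18  20 174] [ 0.652 -0.213  0.019] zmax 0.024 hsv [ 91.  19. 146.]
[328. 203.] [ 17  21 173] [ 0.592 -0.127  0.018] zmax 0.024 hsv [ 17. 255. 252.]
[449. 246.]
[... 175 characters left out ...]
81] [0.547 0.019 0.02 ] zmax 0.025 hsv [ 22. 152. 144.]
[362. 229.] [ 14  21 179] [ 0.532 -0.203  0.019] zmax 0.024 hsv [109. 175. 183.]
[188. 234.] [ 14  21 182] [0.521 0.192 0.019] zmax 0.023 hsv [  4.  183.5 187.5]
[ 10. 278.] [  29   93 1737] [0.411 0.568 0.064] zmax 0.096 hsv [ 17.  77. 108.]
[324. 239.] [ 21  10 180] [ 0.508 -0.119  0.02 ] zmax 0.023 hsv [168.   90.5 250. ]
[213. 263.] [ 19  21 179] [0.454 0.133 0.019] zmax 0.024 hsv [ 26.  48. 246.]
[375. 293.] [ 17  16 170] [ 0.387 -0.227  0.017] zmax 0.034 hsv [ 22. 165. 234.]
[167. 295.] [ 18  16 222] [0.382 0.229 0.044] zmax 0.048 hsv [90. 17. 64.]
[529. 386.] [  75   74 3599] [ 0.192 -0.556  0.013] zmax 0.018 hsv [ 25.   7. 249.]
```

Four seals are present: grey, blue, red and cream. Next is a wrist view from two places over the case, to locate the case and magnifier.

Run:
```python
from h import *
for k,(x,y) in enumerate([(.56,.02),(.53,-.03)]):
    r.move_to([x,y,.27],down(np.pi/2)); r.sleep(.3)
    o=shot("wrist"); np.savez(f"w{k}.npz",**o); save(o,f"w{k}")
P=cloud(o); print(o["fx"],o["cx"],o["cy"],r.current_t(),r.current_q().round(2))
```

```text
346.3317761387559 276.50325832695177 210.9751493812876 3.5167 [-0.14  0.27  1.64  0.    1.23 -1.71]
```

View pics/w0.png

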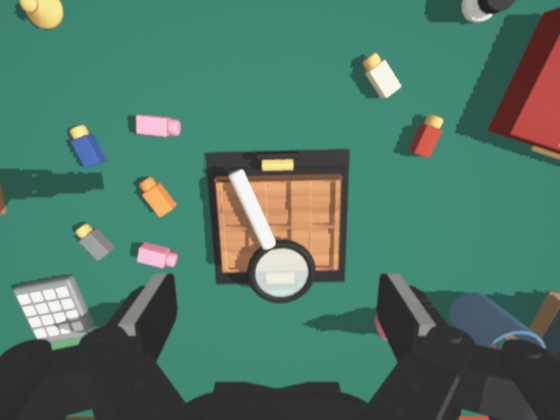

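The wrist view shows the handle from (237,175) to (268,245), the lens at (281,271), the case around (280,216), and all four seals.

```bash
cat >> h.py <<'E'
def tri(o1,p1,o2,p2):
    """closest point of two pixel rays, and their miss"""
    C=[o["T"][:3,3] for o in(o1,o2)]
    D=[o["T"][:3,:3]@[(p[0]-o["cx"])/o["fx"],(p[1]-o["cy"])/o["fy"],1] for o,p in((o1,p1),(o2,p2))]
    s=np.linalg.lstsq(np.c_[D[0],-D[1]],C[1]-C[0],rcond=None)[0]
    a,b=C[0]+s[0]*D[0],C[1]+s[1]*D[1]; return (a+b)/2,np.linalg.norm(a-b)
def largest(m):
    n,L,S,c=cv2.connectedComponentsWithStats(m.astype(np.uint8)); i=1+S[1:,4].argmax(); return L==i
def axis(m):
    """pixel mask -> centre, unit long axis, extents along it"""
    p=np.argwhere(m)[:,::-1].astype(float); (c,sz,a)=cv2.minAreaRect(p.astype(np.float32))
    b=cv2.boxPoints((c,sz,a)); e=b[1]-b[0],b[2]-b[1]; e=max(e,key=np.linalg.norm); return np.array(c),e/np.linalg.norm(e),np.linalg.norm(e)
def hsv(o): return cv2.cvtColor(o["pixels"],cv2.COLOR_RGB2HSV).astype(int)
def near(o,c,rad,zmin=-1,zmax=1):
    P=cloud(o); return (np.hypot(P[...,0]-c[0],P[...,1]-c[1])<rad)&(P[...,2]>zmin)&(P[...,2]<zmax)
E
cat > mag.py <<'E'
from h import *
O=[dict(np.load(f"w{k}.npz")) for k in(0,1)]; ends=[]
for o in O:
    h=hsv(o); m=largest((h[...,1]<50)&(h[...,2]>190)&near(o,(.63,.02),.1,.03))
    c,e,l=axis(m); e=e*np.sign(e[1]); A=cast(o,[c-e*l/2,c+e*l/2],.037)
    P=cloud(o)[m]; print("ends",A.round(4).tolist(),"len",np.linalg.norm(A[1]-A[0]).round(4),"ztop",np.nanpercentile(P[:,2],95).round(4),"yaw",np.arctan2(*(A[1]-A[0])[1::-1]).round(3))
    ends.append(c-e*l/2)
    # lens: dark rim over white/any, above deck
    m=(h[...,2]<70)&near(o,(.68,.03),.1,.026,.06); m=largest(m); (lc,lr)=cv2.minEnclosingCircle(np.argwhere(m)[:,::-1].astype(np.float32)); print("lens",lc,lr,cast(o,[lc],.037).round(4))
    ends.append(np.array(lc))
print(tri(O[0],ends[0],O[1],ends[2]),tri(O[0],ends[1],O[1],ends[3]))
# tray & lid from top view
o=dict(np.load("top0.npz")); o["T"]=np.linalg.inv(o["camera_from_world"]); P=cloud(o)
h=hsv(o); m=largest((h[...,0]>5)&(h[...,0]<25)&(h[...,1]>90)&near(o,(.49,-.405),.16)); b=cv2.boxPoints(cv2.minAreaRect(np.argwhere(m)[:,::-1].astype(np.float32)))
B=cast(o,b,.02); print("tray",B.round(4).tolist(),B.mean(0),[np.linalg.norm(B[i]-B[i-1]).round(4) for i in range(4)],np.nanpercentile(P[m][:,2],[5,50,98]).round(3))
E
python3 mag.py
```

```text
ends [[0.6818, 0.0259, 0.037], [0.6818, 0.0259, 0.037]] len 0.0 ztop 0.0404 yaw 0.0
lens (280.9869689941406, 273.7786560058594) 34.0595817565918 [[0.6842 0.0253 0.037 ]]
ends [[0.6824, 0.0259, 0.037], [0.6824, 0.0259, 0.037]] len 0.0 ztop 0.0403 yaw 0.0
lens (320.3119812011719, 294.4261779785156) 32.78929901123047 [[0.683 0.025 0.037]]
(array([0.68129414, 0.02577928, 0.03841651]), np.float64(0.0005169508874983083)) (array([0.68626809, 0.02555757, 0.03227704]), np.float64(0.0008134269481621114))
tray [[0.6162, -0.3195, 0.02], [0.6183, -0.4814, 0.02], [0.3728, -0.4671, 0.02], [0.3705, -0.3112, 0.02]] [ 0.49446037 -0.39480848  0.02      ] [np.float64(0.2459), np.float64(0.1619), np.float64(0.246), np.float64(0.1559)] [0.001 0.005 0.022]
```

```bash
sed -i 's/near(o,(.63,.02),.1,.03)/near(o,(.605,.0),.055,.03)/' mag.py; python3 mag.py
python3 - <<'E'
from h import *
o=dict(np.load("w0.npz")); h=hsv(o)
for p in [(240,185),(252,210),(262,235),(275,255),(281,271)]: print(p,h[p[1],p[0]],cloud(o)[p[1],p[0]].round(4))
E
```

```text
ends [[0.558, -0.026, 0.037], [0.6489, 0.0128, 0.037]] len 0.0989 ztop 0.045 yaw 0.404
lens (280.9869689941406, 273.7786560058594) 34.0595817565918 [[0.6842 0.0253 0.037 ]]
ends [[0.5577, -0.0258, 0.037], [0.6501, 0.0129, 0.037]] len 0.1001 ztop 0.0451 yaw 0.397
lens (320.3119812011719, 294.4261779785156) 32.78929901123047 [[0.683 0.025 0.037]]
(array([ 0.55770447, -0.02589533,  0.03762818]), np.float64(0.00028949558299584574)) (array([0.68626809, 0.02555757, 0.03227704]), np.float64(0.0008134269481621114))
tray [[0.6162, -0.3195, 0.02], [0.6183, -0.4814, 0.02], [0.3728, -0.4671, 0.02], [0.3705, -0.3112, 0.02]] [ 0.49446037 -0.39480848  0.02      ] [np.float64(0.2459), np.float64(0.1619), np.float64(0.246), np.float64(0.1559)] [0.001 0.005 0.022]
(240, 185) [ 30   1 247] [ 0.5712 -0.0209  0.0436]
(252, 210) [  0   0 247] [ 0.6004 -0.0081  0.0432]
(262, 235) [ 30   2 247] [0.6304 0.0029 0.0443]
(275, 255) [ 24  15 233] [0.659 0.018 0.037]
(281, 271) [ 43   8 221] [0.6797 0.0253 0.0383]
```

Height and length check out: handle axis at 37.6 mm, lens 135 mm from the handle's end. I'll move the magnifier now.

Run:
```python
from h import *
g=np.array([.5578,-.0259])+.076*np.array([np.cos(.4),np.sin(.4)])
q=down(.4+np.pi/2); r.set_gripper(.5,60)
r.move_to([*g,.12],q); r.move_linear([*g,.054],vel=.12); print(r.current_contact_force().round(1))
r.set_gripper(0,60); print("open",r.current_opening(),r.current_finger_force())
r.move_linear([*g,.14],vel=.12); print("open",r.current_opening(),r.current_contact_force().round(1))
# tool goes where magnifier x=-9 lies: tray centre, origin at -4 mm
t=np.array([.494,-.397])+np.array([np.cos(.05),-np.sin(.05)])*-.013
r.move_to([*t,.14],down(np.pi/2-.05)); print("open",r.current_opening())
r.move_linear([*t,.05],vel=.12)
o=shot("wrist"); save(o,"tray1"); 
r.move_linear([*t,.0325],vel=.04); print(r.current_contact_force().round(1),"open",r.current_opening())
r.set_gripper(.45); r.move_linear([*t,.12],vel=.15)
r.move_to([.46,-.38,.27],down(np.pi/2)); r.sleep(.2); o=shot("wrist"); np.savez("tray2.npz",**o); save(o,"tray2"); print(r.current_t())
```

```text
[0.8 0.2 0.2]
open 0.002781553508216912 0.0
open 0.002618974608772845 [ 0.7  0.9 -0.8]
open -0.004162796070399708
[-0.4  0.6  0. ] open -0.003948408355911505
12.0083
```

View pics/tray2.png

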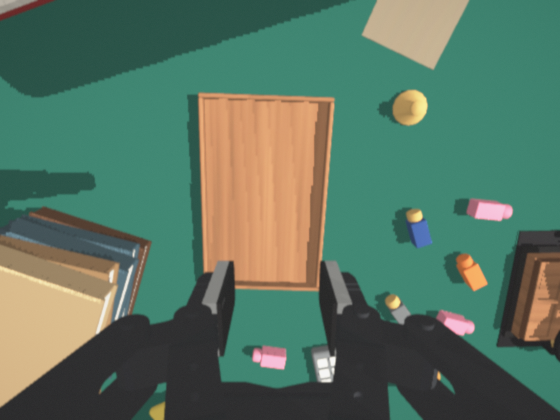

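The gripper shut on nothing and the tray is empty. I'll look at the case and check what happened to the magnifier.

```bash
python3 - <<'E'
from h import *
for k,(x,y) in enumerate([(.56,.02),(.53,-.03)]):
    r.move_to([x,y,.27],down(np.pi/2)); r.sleep(.3)
    o=shot("wrist"); np.savez(f"w{k}.npz",**o); save(o,f"w{k}b")
E
python3 mag.py
```

```text
ends [[0.5576, -0.0261, 0.037], [0.6494, 0.0122, 0.037]] len 0.0995 ztop 0.0451 yaw 0.395
lens (281.5, 273.75) 33.657379150390625 [[0.6842 0.0251 0.037 ]]
ends [[0.5578, -0.026, 0.037], [0.6502, 0.0127, 0.037]] len 0.1002 ztop 0.0451 yaw 0.397
lens (311.5, 296.0) 28.04024887084961 [[0.6853 0.0141 0.037 ]]
(array([ 0.55732512, -0.02595139,  0.03870796]), np.float64(9.431128897661922e-05)) (array([ 0.72404114,  0.02404538, -0.03254618]), np.float64(0.007239559888608538))
tray [[0.6162, -0.3195, 0.02], [0.6183, -0.4814, 0.02], [0.3728, -0.4671, 0.02], [0.3705, -0.3112, 0.02]] [ 0.49446037 -0.39480848  0.02      ] [np.float64(0.2459), np.float64(0.1619), np.float64(0.246), np.float64(0.1559)] [0.001 0.005 0.022]
```

View pics/w0b.png

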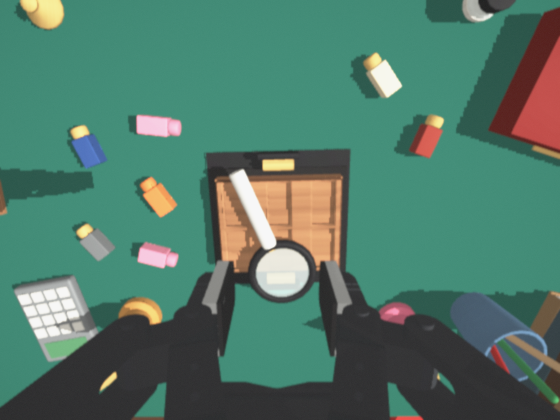

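Nothing moved, so I'll retry the descent and print the poses.

Run:
```python
from h import *
g=np.array([.5578,-.0259])+.076*np.array([np.cos(.4),np.sin(.4)])
q=down(.4+np.pi/2)
r.move_to([*g,.12],q); print(r.current_tool_pos().round(4),g)
r.move_linear([*g,.054],vel=.12); print(r.current_tool_pos().round(4),r.current_ee_rot().round(3),q.round(3))
o=shot("wrist"); save(o,"g"); P=cloud(o)
o2=shot("side"); save(o2,"gs",(200,150,340,270),4)
```

```text
[0.628  0.0036 0.1211] [0.62780064 0.00369579]
[0.6283 0.0036 0.055 ] [-0.199  0.98  -0.     0.001] [-0.199  0.98   0.     0.   ]
```

View pics/g.png

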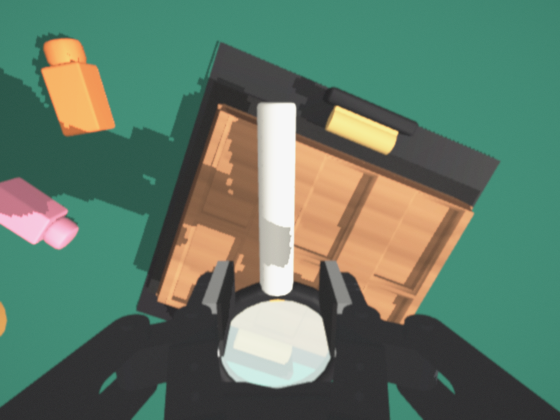

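Run:
```python
from h import *
for k,op in enumerate((.5,.3,.2)):
    r.set_gripper(op,30); o=shot("wrist"); P=cloud(o); T=np.eye(4); T[:3,:3]=R.from_quat(r.current_ee_rot()).as_matrix(); p=r.current_tool_pos()
    print(op,r.current_opening(),r.current_finger_force(),r.current_contact_force().round(1))
    dark=(hsv(o)[...,2]<150)&(P[...,2]>.025); dark[:230]=0
    L=(P-p)@T[:3,:3]; m=dark&(abs(L[...,1])<.06)&(abs(L[...,0])<.02)&(np.abs(L[...,1])>.005)
    for s in(-1,1):
        q=L[m&(L[...,1]*s>0)]; print("tip max z (tool)",np.nanpercentile(q[:,2],[90,98]).round(4), "y inner",np.nanpercentile(q[:,1]*s,[2]).round(4))
save(o,"g2")
```

```text
0.5 0.49936901149351237 0.0 [-0.2  0.5 -0.2]
tip max z (tool) [-0.0307  0.0279] y inner [0.0077]
tip max z (tool) [-0.045  -0.0181] y inner [0.0076]
0.3 0.3007360013288661 0.0 [-0.9 -0.2  1.1]
tip max z (tool) [-0.0338  0.0276] y inner [0.0077]
tip max z (tool) [-0.0463 -0.0184] y inner [0.0075]
0.2 0.20097544302175674 0.0 [-0.7 -0.  -0.2]
tip max z (tool) [-0.0405  0.0274] y inner [0.0077]
tip max z (tool) [-0.0501 -0.0207] y inner [0.0076]
```

View pics/g2.png

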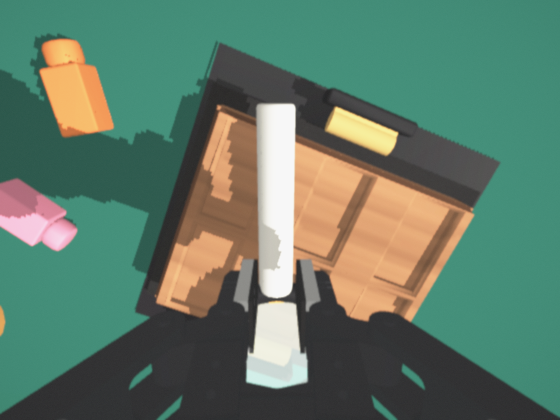

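Run:
```python
from h import *
def rep(o):
    P=cloud(o)
    for p in [(245,264),(245,275),(246,290),(308,264),(308,275),(277,270),(277,285)]: print(p,P[p[1],p[0]].round(4),o["pixels"][p[1],p[0]])
o=shot("wrist"); rep(o)
r.set_gripper(.0,25); print(r.current_opening(),r.current_finger_force()); o=shot("wrist"); save(o,"g3",(180,200,380,340),3)
```

```text
(245, 264) [ 0.6227 -0.0134  0.0698] [140 140 137]
(245, 275) [ 0.6227 -0.0125  0.079 ] [142 142 138]
(246, 290) [ 0.6221 -0.0113  0.0907] [141 141 137]
(308, 264) [0.6123 0.0112 0.07  ] [141 141 137]
(308, 275) [0.6129 0.0106 0.079 ] [142 142 138]
(277, 270) [0.6318 0.0053 0.0447] [247 247 247]
(277, 285) [0.6399 0.0087 0.0444] [247 247 247]
-0.0017712032761250524 0.0
```

View pics/g3.png

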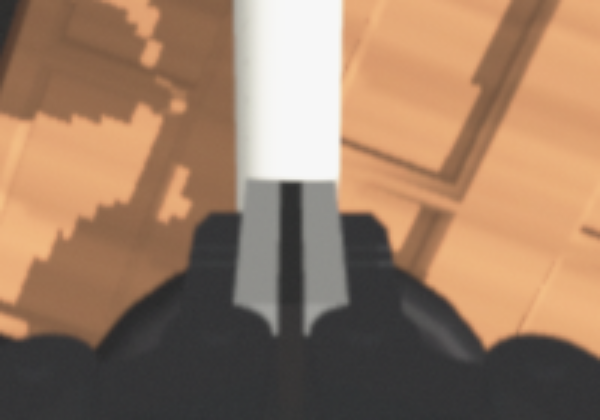

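The shut fingers stand above the handle, so the tips are not where the stated overhang puts them. I'll find the true fingertip offset by touching the handle's top gently.

Run:
```python
from h import *
o=shot("wrist"); P=cloud(o)
for v in (255,258,261,264,268): print(v,P[v,[265,270,283,287],2].round(4))
print(r.finger_overhang,r.current_tool_pos())
z=r.current_tool_pos()[2]; p=r.current_tool_pos(); f0=r.current_contact_force()[2]
for i in range(45):
    z-=.001; r.move_linear([p[0],p[1],z],vel=.03); f=r.current_contact_force()[2]-f0
    if f>3: break
print("contact",z,r.current_tool_pos(),f)
r.move_linear([p[0],p[1],z+.02])
```

```text
255 [0.0429 0.0444 0.0428 0.0419]
258 [0.0429 0.0438 0.0441 0.041 ]
261 [0.0668 0.0656 0.0668 0.0676]
264 [0.0694 0.0684 0.0708 0.0692]
268 [0.0729 0.0727 0.0728 0.0735]
0.022 [0.62779339 0.00368067 0.0539814 ]
contact 0.036981397371767276 [0.6281341  0.0035168  0.03799927] 11.011403595181195
```

Touch puts the shut tips about 7.5 mm behind the TCP, not 22 mm ahead. Depth gives about 12 mm behind. I'll use the touched value from here and retry.

```bash
cat >> h.py <<'E'
TIP=.0075  # measured by touch: shut fingertips stand this much ABOVE the TCP
E
python3 - <<'E'
from h import *
g=np.array([.5578,-.0259])+.076*np.array([np.cos(.4),np.sin(.4)])
q=down(.4+np.pi/2); r.set_gripper(.5,60); r.move_linear([*g,.07])
f0=r.current_contact_force()[2]
for z in(.04,.034,.030,.027,.0245):
    r.move_linear([*g,z],vel=.08); f=r.current_contact_force()[2]-f0
    if f>3: break
print(z,f); r.set_gripper(0,60); print("open",r.current_opening(),r.current_finger_force())
if r.current_opening()>.1:
    r.move_linear([*g,.12],vel=.12); print("open",r.current_opening(),r.current_contact_force().round(1))
    o=shot("wrist"); save(o,"g4")
print(r.current_t())
E
```

```text
0.0245 1.1113296214251989
open 0.18283011719833955 58.564987778663635
open 0.17784877446230984 [ 0.5  0.3 -2.8]
25.6667
```

View pics/g4.png

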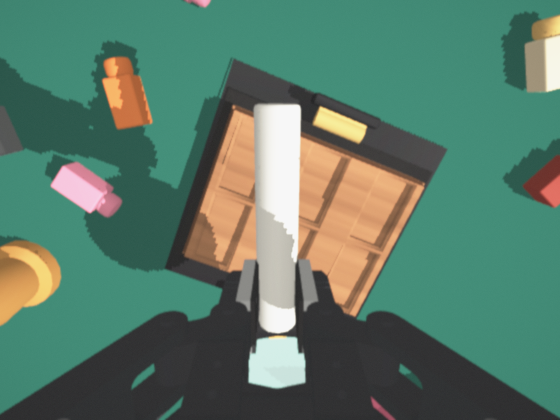

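The magnifier is held level at (277,215). I'll refine the tray pose from the earlier wrist picture, then place it.

Run:
```python
from h import *
o=dict(np.load("tray2.npz")); h=hsv(o)
m=largest((h[...,0]>5)&(h[...,0]<25)&(h[...,1]>90)&near(o,(.49,-.4),.15)); b=cv2.boxPoints(cv2.minAreaRect(np.argwhere(m)[:,::-1].astype(np.float32)))
B=cast(o,b,.02); c=B.mean(0)[:2]; E=max((B[1]-B[0],B[2]-B[1]),key=np.linalg.norm); E*=np.sign(E[0]); yaw=np.arctan2(E[1],E[0])
print(B.round(3).tolist(),c,yaw,np.linalg.norm(E))
assert np.hypot(*(c-[.494,-.397]))<.012
t=c-.013*np.array([np.cos(yaw),np.sin(yaw)])
r.move_to([*t,.12],down(np.pi/2+yaw)); print("open",r.current_opening())
r.move_linear([*t,.03],vel=.12); f0=r.current_contact_force()[2]
for z in(.015,.01,.006,.0035,.002):
    r.move_linear([*t,z],vel=.05); f=r.current_contact_force()[2]-f0
    if f>3: break
print(z,f,r.current_opening())
r.set_gripper(.45); r.move_linear([*t,.1],vel=.15)
r.move_to([.46,-.38,.27],down(np.pi/2)); r.sleep(.2); o=shot("wrist"); np.savez("tray3.npz",**o); save(o,"tray3",(120,60,400,320),2); print(r.current_t())
```

```text
[[0.609, -0.49, 0.02], [0.373, -0.465, 0.02], [0.378, -0.318, 0.02], [0.616, -0.315, 0.02]] [ 0.49389075 -0.39705108] -0.10539709346498798 0.23783321986160863
open 0.18200237333144068
0.002 4.3983839317407725 0.1797680489662653
31.7083
```

View pics/tray3.png

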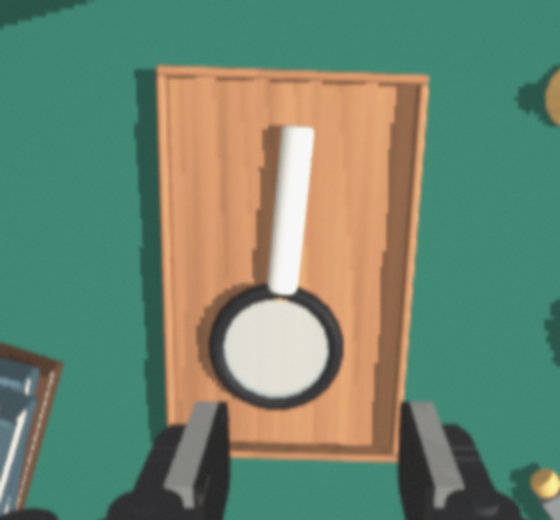

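The magnifier lies flat inside the tray. Next is the case pose, taken from its two brass catches in two views.

```bash
cat > case.py <<'E'
from h import *
O=[];C=[]
for k,(x,y) in enumerate([(.58,.02),(.54,-.04)]):
    r.move_to([x,y,.27],down(np.pi/2)); r.sleep(.3); o=shot("wrist"); O.append(o); np.savez(f"c{k}.npz",**o)
    h=hsv(o); cs=[]
    for g in((.560,.022),(.705,.022)):
        m=largest((h[...,0]>=19)&(h[...,0]<32)&(h[...,1]>90)&(h[...,2]>110)&near(o,g,.035)); p=np.argwhere(m)[:,::-1].mean(0); cs.append(p); print(p,m.sum(),cloud(o)[m][:,2].max().round(4),axis(m)[1])
    A=cast(o,cs,.018); d=A[1]-A[0]; print("catches",A.round(4).tolist(),"sep",np.linalg.norm(d).round(4),"mid",A.mean(0).round(4),"yaw",np.arctan2(d[1],d[0]).round(4)); C.append(cs)
    m=(h[...,2]<75)&near(o,A.mean(0),.14,-.01,.03); m=largest(m); b=cv2.boxPoints(cv2.minAreaRect(np.argwhere(m)[:,::-1].astype(np.float32))); B=cast(o,b,.004)
    print("plate",B.round(3).tolist(),B.mean(0).round(4),[np.linalg.norm(B[i]-B[i-1]).round(4) for i in range(4)])
    m=largest((h[...,0]>5)&(h[...,0]<19)&(h[...,1]>100)&near(o,A.mean(0),.11,.012,.04)); b=cv2.boxPoints(cv2.minAreaRect(np.argwhere(m)[:,::-1].astype(np.float32))); B=cast(o,b,.026)
    print("deck",B.round(3).tolist(),B.mean(0).round(4),[np.linalg.norm(B[i]-B[i-1]).round(4) for i in range(4)], "z",np.nanpercentile(cloud(o)[m][:,2],[10,50,95]).round(4))
print([ (a.round(4),round(e,4)) for a,e in (tri(O[0],C[0][i],O[1],C[1][i]) for i in(0,1))])
save(O[0],"case1",(190,130,370,310),3)
E
python3 case.py
```

```text
[278.13888889 147.08680556] 288 0.0207 [1. 0.]
[280.83763838 264.36531365] 271 0.0201 [ 0.99913305 -0.04163142]
catches [[0.5526, 0.0207, 0.018], [0.7009, 0.0244, 0.018]] sep 0.1483 mid [0.6268 0.0226 0.018 ] yaw 0.0247
plate [[0.542, -0.064, 0.004], [0.537, 0.104, 0.004], [0.72, 0.121, 0.004], [0.726, -0.07, 0.004]] [0.631  0.0225 0.004 ] [np.float64(0.1845), np.float64(0.1683), np.float64(0.1837), np.float64(0.191)]
deck [[0.567, -0.052, 0.026], [0.564, 0.093, 0.026], [0.683, 0.103, 0.026], [0.687, -0.056, 0.026]] [0.6252 0.0218 0.026 ] [np.float64(0.1199), np.float64(0.1456), np.float64(0.1196), np.float64(0.1589)] z [0.0198 0.0231 0.0274]
[327.37417219 181.15231788] 302 0.02 [ 0.9993629  -0.03569118]
[314.5915493  291.81690141] 71 0.0196 [0. 1.]
catches [[0.5526, 0.0201, 0.018], [0.7005, 0.0102, 0.018]] sep 0.1483 mid [0.6266 0.0152 0.018 ] yaw -0.0673
plate [[0.54, -0.066, 0.004], [0.537, 0.104, 0.004], [0.722, 0.127, 0.004], [0.726, -0.065, 0.004]] [0.6313 0.025  0.004 ] [np.float64(0.1863), np.float64(0.1698), np.float64(0.1867), np.float64(0.1923)]
deck [[0.566, -0.054, 0.026], [0.562, 0.093, 0.026], [0.683, 0.107, 0.026], [0.687, -0.052, 0.026]] [0.6243 0.0235 0.026 ] [np.float64(0.1212), np.float64(0.1461), np.float64(0.1214), np.float64(0.1591)] z [0.0197 0.023  0.0273]
[(array([0.5531, 0.0207, 0.015 ]), np.float64(0.0003)), (array([ 0.7447,  0.0228, -0.0635]), np.float64(0.0086))]
```

View pics/case1.png

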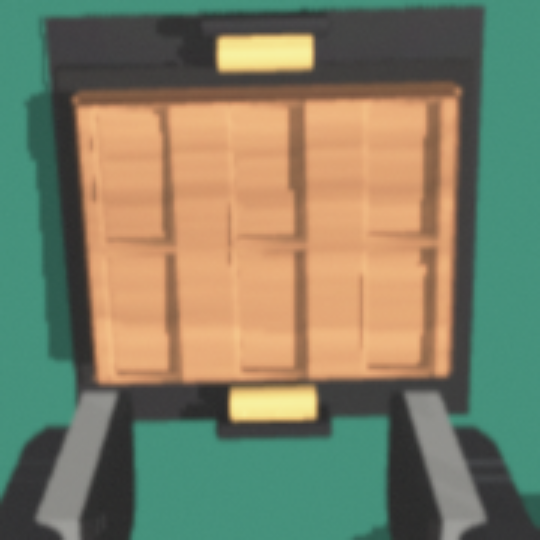

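Both catches are 148.3 mm apart, as they should be, with midpoint (0.627, 0.0225) and yaw 0.025. All six pockets are empty. I'll pick the first seal, cream.

```bash
cat > seal.py <<'E'
from h import *
CC=np.array([.6268,.0224]); CY=.025
CR=np.array([[np.cos(CY),-np.sin(CY)],[np.sin(CY),np.cos(CY)]])
COL=dict(red=lambda h:((h[...,0]<8)|(h[...,0]>174))&(h[...,1]>140),
 cream=lambda h:(h[...,1]<90)&(h[...,2]>200)&(h[...,0]>12)&(h[...,0]<40),
 grey=lambda h:(h[...,1]<60)&(h[...,2]<200), blue=lambda h:(h[...,0]>100)&(h[...,0]<120)&(h[...,1]>110))
def locate(col,exp,rad=.07):
    r.move_to([exp[0]+.06,exp[1],.20],down(np.pi/2)); r.sleep(.25); o=shot("wrist"); P=cloud(o)
    band=(P[...,2]>.013)&(P[...,2]<.03)
    m=largest(COL[col](hsv(o))&band&near(o,exp,rad)); s=np.nanmedian(P[m],0)
    m=largest(band&near(o,s,.04)); X=cast(o,np.argwhere(m)[:,::-1],.0185)[:,:2]
    (c,sz,a)=cv2.minAreaRect(X.astype(np.float32)*1000); b=cv2.boxPoints((c,sz,a)); e=max((b[1]-b[0],b[2]-b[1]),key=np.linalg.norm)
    yaw=np.arctan2(e[1],e[0]); print(col,np.round(c,1),"size",np.round(sz,1),"yaw",yaw.round(3),"ztop",np.nanpercentile(P[m][:,2],90).round(4))
    return np.array(c)/1000,yaw,sorted(sz)
def wrap(a): return (a-np.pi/2+np.pi/2)%np.pi-np.pi/2+np.pi/2  # to [0,pi)
def lower(xy,zs,vel=.06,lim=4):
    f0=r.current_contact_force()[2]
    for z in zs:
        r.move_linear([*xy,z],vel=vel); f=r.current_contact_force()[2]-f0
        if f>lim: break
    return z,f
def pick(col,exp):
    c,yaw,sz=locate(col,exp); assert 17<sz[0]<28 and 41<sz[1]<52
    r.set_gripper(.5,40); r.move_to([*c,.07],down(wrap(yaw+np.pi/2)))
    print("down",lower(c,(.02,.008,.0025),.1)); r.set_gripper(0,40); w=r.current_opening()
    r.move_linear([*c,.09],vel=.15); print("grip",w,r.current_opening()); return r.current_opening()>.12
def place(pk):
    t=CC+CR@np.array(pk); r.move_to([*t,.09],down(wrap(CY+np.pi/2))); r.move_linear([*t,.048],vel=.15)
    print("held",r.current_opening(),"place",lower(t,(.04,.034,.030,.027,.0245),.06,5))
    r.set_gripper(.42); r.move_linear([*t,.1],vel=.15)
E
python3 - <<'E'
from seal import *
if pick("cream",(.454,.133)): place((.029,.052))
r.move_to([.58,.02,.27],down(np.pi/2)); r.sleep(.25); o=shot("wrist"); save(o,"s1",(190,130,370,310),3); np.savez("s1.npz",**o); print(r.current_t())
E
```

```text
cream [454.  133.6] size [45.6 19.9] yaw 0.66 ztop 0.0195
down (0.0025, np.float64(0.7521254757616701))
grip 0.21981856802441424 0.2202257095798208
held 0.22062393455993257 place (0.0245, np.float64(2.8869325149307845))
43.1417
```

View pics/s1.png

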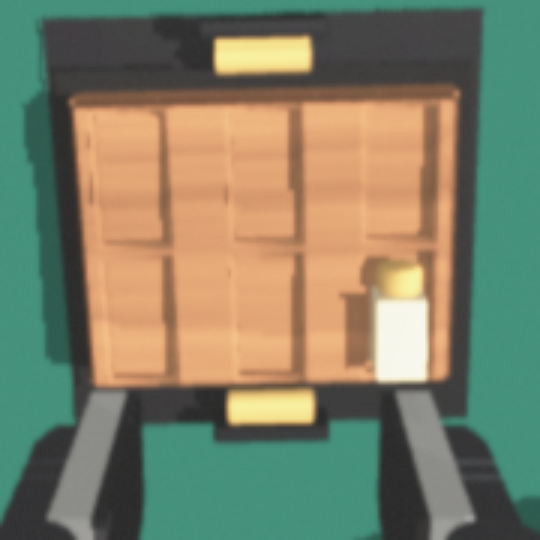

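The cream seal is at its pocket, around (400,325) in the crop. I'll check its height, then do the other three with the same check after each.

```bash
cat >> seal.py <<'E'
def check(o):
    P=cloud(o); m=(near(o,CC,.11,.0325,.06)).astype(np.uint8)
    n,L,S,_=cv2.connectedComponentsWithStats(m); out=[]
    for i in range(1,n):
        if S[i,4]<60: continue
        X=cast(o,np.argwhere(L==i)[:,::-1],.0405)[:,:2]; c,sz,a=cv2.minAreaRect(X.astype(np.float32)*1000)
        q=(np.array(c)/1000-CC)@CR; z=np.nanpercentile(P[L==i][:,2],90); out.append((q,z)); print("on case",(q*1000).round(1),"size",np.round(sorted(sz),1),"ztop",z.round(4))
    return out
def look():
    r.move_to([.58,.02,.27],down(np.pi/2)); r.sleep(.2); return shot("wrist")
E
python3 - <<'E'
from seal import *
check(dict(np.load("s1.npz")))
jobs=[("red",(.521,.192),(-.029,.052)),("grey",(.652,-.213),(.029,-.052)),("blue",(.532,-.203),(-.029,-.052))]
n=1
for c,e,p in jobs:
    if not pick(c,e): print("MISS",c); break
    place(p); o=look(); n+=1; k=check(o)
    if len(k)!=n or any(z>.0455 for _,z in k): print("CHECK"); break
save(look(),"s2"); print(r.current_t())
E
```

```text
on case [27.7 50.4] size [20.1 47.6] ztop 0.0412
red [520.1 194. ] size [19.9 45.7] yaw -0.326 ztop 0.0194
down (0.0025, np.float64(0.49114132179615466))
grip 0.22136886851022858 0.21824268397927754
held 0.21810715996554503 place (0.0245, np.float64(4.653799372239182))
on case [-30.2  51. ] size [19.3 46.4] ztop 0.0412
on case [27.5 50.5] size [20.1 47.9] ztop 0.0412
grey [ 673.8 -269.9] size [45.2 20.6] yaw 1.068 ztop 0.0194Traceback (most recent call last):
  File "<stdin>", line 6, in <module>
  File "seal.py", line 24, in pick
    r.set_gripper(.5,40); r.move_to([*c,.07],down(wrap(yaw+np.pi/2)))
                          ~~~~~~~~~^^^^^^^^^^^^^^^^^^^^^^^^^^^^^^^^^^
cell.PlanningError: the arm cannot take that pose within its joint ranges
```

Cream and red sit seated, tops at 41 mm. Grey now measures 6 cm from where it was, so I'll look at it before picking, and choose the wrist half-turn by IK.

```bash
cat >> seal.py <<'E'
def wrap(a):
    """equivalent closing angle (mod half turn) that the arm can take, nearest to the present joints"""
    p=r.current_tool_pos(); best=None
    for k in(-2,-1,0,1,2):
        b=a+k*np.pi; q=r.inverse_kinematics(p,down(b))
        if q is not None and abs(q[5])<2.6:
            d=np.abs(np.array(q)-r.current_q()).max()
            if best is None or d<best[0]: best=(d,b)
    return best[1]
E
python3 - <<'E'
from seal import *
print(locate("grey",(.66,-.24))); save(shot("wrist"),"s2"); print(r.current_t())
E
```

```text
grey [ 673.9 -270.2] size [45.4 20.2] yaw 1.066 ztop 0.0194
(array([ 0.67385535, -0.27023553]), np.float32(1.0656582), [20.216087341308594, 45.392921447753906])
53.8167
```

View pics/s2.png

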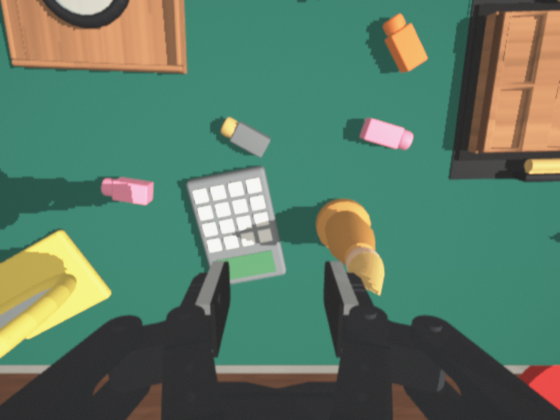

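The grey seal was knocked to (246,137), near the calculator. I'll pick it with a narrower opening.

```bash
sed -i 's/def pick(col,exp):/def pick(col,exp,op=.5):/; s/r.set_gripper(.5,40); r.move_to(\[\*c,.07\]/r.set_gripper(op,40); r.move_to([*c,.07]/' seal.py
python3 - <<'E'
from seal import *
jobs=[("grey",(.66,-.26),(.029,-.052),.36),("blue",(.532,-.203),(-.029,-.052),.5)]
n=2
for c,e,p,op in jobs:
    if not pick(c,e,op): print("MISS",c); break
    place(p); o=look(); n+=1; k=check(o)
    if len(k)!=n or any(z>.0455 for _,z in k): print("CHECK"); break
save(look(),"s3"); print(r.current_t())
E
```

```text
grey [ 673.9 -270.4] size [45.3 20.1] yaw 1.074 ztop 0.0194
down (0.0025, np.float64(-0.023686864588651158))
grip 0.2161827255858664 0.21531037056938301
held 0.21849354487398787 place (0.0245, np.float64(2.280842709456626))
on case [-29.8  51.1] size [20.2 46.6] ztop 0.0412
on case [27.7 51.4] size [19.8 47.8] ztop 0.0411
on case [ 26.8 -51.9] size [20.6 48.1] ztop 0.0412
blue [ 531.9 -203.5] size [45.6 19.9] yaw 0.352 ztop 0.0194
down (0.0025, np.float64(-0.05207053440809617))
grip 0.21364771951836 0.2192126869402748
held 0.21730978462603734 place (0.0245, np.float64(4.073897724736284))
on case [-30.1  50.7] size [20.4 46.4] ztop 0.0412
on case [-29.3 -52. ] size [20.7 46.3] ztop 0.0414
on case [27.4 51. ] size [20.1 48.1] ztop 0.0412
on case [ 27.4 -51.9] size [20.5 47.9] ztop 0.0413
74.5667
```

View pics/s3.png

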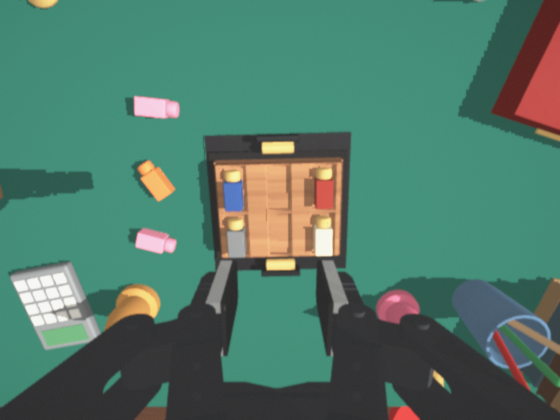

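All four seals are seated: tops at 41 mm, centres within 2 mm of the pocket centres. I've used my 14 pictures, so from here I go by numbers. Next is locating the lid from two places.

```bash
cat > lid.py <<'E'
from seal import *
def lidpose(tcps,g,ztop,ys,pr=True):
    """lid from top-face rectangle and the yellow places, from several views; ztop=height of top face"""
    out=[];O=[];Y=[]
    for x,y in tcps:
        r.move_to([x,y,.27],down(np.pi/2)); r.sleep(.2); o=shot("wrist"); P=cloud(o); h=hsv(o)
        m=largest(near(o,g,.14,ztop-.004,ztop+.025)&(((h[...,0]<34)|(h[...,0]>172))&(h[...,1]>80)))
        c,sz,a=cv2.minAreaRect((cast(o,np.argwhere(m)[:,::-1],ztop)[:,:2]*1000).astype(np.float32))
        ym=(h[...,0]>20)&(h[...,0]<34)&(h[...,1]>100)&(h[...,2]>120)&near(o,g,.11,ztop-.006,ztop+.005)
        n,L,S,C=cv2.connectedComponentsWithStats(ym.astype(np.uint8)); idx=[i for i in range(1,n) if S[i,4]>80]
        pts=cast(o,C[idx],ztop); print("rect",np.round(c,1),np.round(sz,1),round(a,1),"yellow",pts[:,:2].round(4).tolist(),S[idx,4],"ztop",np.nanmedian(P[m][:,2]).round(4))
        rp=near(o,g,.04,ztop+.012,ztop+.026); q=np.argwhere(rp)[:,::-1]; 
        if len(q)>30: X=cast(o,q,ztop+.018); cc,ss,aa=cv2.minAreaRect((X[:,:2]*1000).astype(np.float32)); print("  ridge",np.round(cc,1),np.round(ss,1),round(aa,1),"z",np.nanpercentile(P[rp][:,2],80).round(4))
        O.append(o);Y.append((C[idx],pts))
    return O,Y
E
python3 - <<'E'
from lid import *
O,Y=lidpose([(.50,.35),(.46,.31)],(.474,.358),.043,0)
if all(len(y[0])==2 for y in Y): print([tri(O[0],Y[0][0][i],O[1],Y[1][0][i]) for i in(0,1)])
print(r.current_t())
E
```

```text
rect [475.8 365.1] [161.4 129.4] 73.1 yellow [[0.4282, 0.3794], [0.5243, 0.3502]] [170 159] ztop 0.0416
  ridge [475.4 364.9] [17.9 49.5] 73.1 z 0.0601
rect [475.5 365. ] [161.3 129.4] 73.1 yellow [[0.4284, 0.3797], [0.5244, 0.3501]] [160 163] ztop 0.0416
  ridge [475.  364.5] [18.6 49.6] 74.0 z 0.0601
[(array([0.42812622, 0.37920045, 0.0455069 ]), np.float64(0.0001016816463284763)), (array([0.52420484, 0.35011518, 0.04338874]), np.float64(0.00012752166350393117))]
76.6917
```

The lid is well fixed: rectangle 161 x 129 mm, yellow places 100 mm apart and at 43–45 mm height. The case fit is tight, so I'll refine its pose from nearly straight above before lifting the lid.

Run:
```python
from lid import *
O=[];C=[]
for x,y in((.69,.022),(.67,.05),(.69,-.01)):
    r.move_to([x,y,.27],down(np.pi/2)); r.sleep(.25); o=shot("wrist"); h=hsv(o); cs=[]
    for s in(-1,1):
        g=CC+CR@[s*.074,0]; m=largest((h[...,0]>=19)&(h[...,0]<34)&(h[...,1]>90)&(h[...,2]>110)&near(o,g,.022,.01,.026)); cs.append(cv2.minAreaRect(np.argwhere(m)[:,::-1].astype(np.float32))[0]); 
    A=cast(o,cs,.017); d=A[1]-A[0]; print("catches",A[:,:2].round(4).tolist(),"sep",np.linalg.norm(d).round(4),"mid",A.mean(0).round(4),"yaw",np.arctan2(d[1],d[0]).round(4))
    P=cloud(o); m=largest(near(o,CC,.11,.0175,.034)&(h[...,0]>4)&(h[...,0]<24)&(np.abs(((P[...,:2]-CC)@CR)[...,0])<.066)&(h[...,1]>80)); c,sz,a=cv2.minAreaRect((cast(o,np.argwhere(m)[:,::-1],.023)[:,:2]*1000).astype(np.float32)); print(" deck",np.round(c,1),np.round(sz,1),round(a,2))
    O.append(o);C.append(cs)
print(tri(O[0],C[0][0],O[1],C[1][0]),tri(O[0],C[0][1],O[1],C[1][1]),r.current_t())
```

```text
catches [[0.5531, 0.0204], [0.7019, 0.0241]] sep 0.1488 mid [0.6275 0.0222 0.017 ] yaw 0.0246
 deck [627.1  22.2] [117.6 148.4] 1.43
catches [[0.5531, 0.0209], [0.7014, 0.0246]] sep 0.1483 mid [0.6273 0.0228 0.017 ] yaw 0.0251
 deck [627.   22.6] [117.5 148.3] 1.42
catches [[0.5532, 0.0203], [0.7012, 0.024]] sep 0.1481 mid [0.6272 0.0221 0.017 ] yaw 0.0252
 deck [627.1  21.9] [117.6 148.3] 1.41
(array([0.55248565, 0.02045748, 0.01198482]), np.float64(0.0003039801878853338)) (array([0.70393666, 0.02407423, 0.00762603]), np.float64(8.264138312240797e-05)) 79.5917
```

The case is settled at (0.6272, 0.0223), yaw 0.025. Now lay the lid on.

```bash
cat > putlid.py <<'E'
from lid import *
LC=np.array([.4755,.3649]); LY=-.296; CC=np.array([.6272,.0223])
r.set_gripper(.5,80); r.move_to([*LC,.12],down(np.pi/2)); r.move_to([*LC,.12],down(wrap(LY+np.pi/2)))
print("down",lower(LC,(.06,.045,.040),.08,3)); r.set_gripper(0,80); zg=r.current_tool_pos()[2]
r.move_linear([*LC,.15],vel=.12); print("grip",r.current_opening(),zg,r.current_finger_force())
if r.current_opening()<.12: raise SystemExit("missed")
r.move_to([*CC,.15],down(CY+np.pi/2)); print("held",r.current_opening(),r.current_tool_pos().round(4))
r.move_linear([*CC,zg+.046],vel=.12)
f0=r.current_contact_force()
for foot in np.arange(.044,.011,-.001):
    r.move_linear([*CC,zg+foot],vel=.04); f=r.current_contact_force()-f0
    if f[2]>2.5: break
print("foot",foot,f.round(1),"open",r.current_opening(),r.current_tool_pos().round(4),r.current_t())
E
python3 putlid.py
```

```text
down (0.04, np.float64(-0.5183706960080754))
grip 0.18378593598476242 0.04054429546314806 78.52340698242188
held 0.1847779210348744 [0.627  0.0232 0.1499]
foot 0.016999999999999973 [-1.8  0.8  6.4] open 0.18144877899200046 [0.6276 0.0223 0.0581] 93.8667
```

The foot stopped at 17 mm, which is on the catches as expected (16–20 mm). Release and measure.

Run:
```python
from lid import *
p=r.current_tool_pos(); r.set_gripper(.45); r.move_linear([p[0],p[1],.13],vel=.15)
O,Y=lidpose([(.67,.022),(.64,.05)],(.627,.022),.061,0)
print([cast(o,y[0],.061)[:,:2].round(4).tolist() for o,y in zip(O,Y)],r.current_t())
if all(len(y[0])==2 for y in Y): print([tri(O[0],Y[0][0][i],O[1],Y[1][0][i]) for i in(0,1)])
```

```text
rect [627.6  21.6] [129.7 161.6] 1.5 yellow [[0.5783, 0.0213], [0.6779, 0.0202]] [277 720] ztop 0.0601
  ridge [627.1  21.7] [48.7 17.8] 1.5 z 0.0787
rect [627.5  21.7] [129.7 161.5] 1.5 yellow [[0.5784, 0.0205], [0.6779, 0.0226]] [254 249] ztop 0.0601
  ridge [627.  22.] [49.4 18. ] 1.6 z 0.0785
[[[0.5783, 0.0213], [0.6779, 0.0202]], [[0.5784, 0.0205], [0.6779, 0.0226]]] 96.275
[(array([0.57831409, 0.02108305, 0.06661393]), np.float64(0.0004975815973338088)), (array([0.68205955, 0.0208044 , 0.04605044]), np.float64(0.001845442831753315))]
```

The lid is centred and level. Now I'll press each yellow place in fine steps, stopping at the click.

```bash
cat > press.py <<'E'
from lid import *
def press(xy,zstart=.066,zmin=.036,fmax=20):
    r.set_gripper(0,40); r.move_to([*xy,.11],down(CY+np.pi/2)); r.move_linear([*xy,zstart],vel=.1); r.sleep(.2)
    f0=r.current_contact_force()[2]; pk=0; z=zstart; log=[]
    while z>zmin:
        z-=.0005; r.move_linear([*xy,z],vel=.015); f=r.current_contact_force()[2]-f0; log.append((round(z*1000,1),round(float(f),1)))
        if f>fmax: print("STOP too hard"); break
        if pk>5 and f<pk-3.5: print("click"); break
        pk=max(pk,f)
    r.move_linear([*xy,.09],vel=.1); print([l for l in log if l[1]>1],"peak",round(float(pk),1),log[-1])
E
python3 - <<'E'
from press import *
press((.677,.0235))
O,Y=lidpose([(.67,.022)],(.627,.022),.055,0); P=cloud(O[0])
for s in(-.055,.055):
    g=np.array([.6272,.0223])+CR@[s,.05]; m=near(O[0],g,.008); print(s,np.nanmedian(P[m][:,2]).round(4))
print(r.current_t())
E
```

```text
click
[(59.0, 1.6), (53.5, 2.6), (52.0, 1.2), (51.5, 3.4), (51.0, 5.1), (50.5, 5.9), (50.0, 5.4), (49.5, 5.8), (49.0, 6.0), (48.5, 5.6), (48.0, 6.0), (47.5, 7.1), (47.0, 7.9), (46.5, 7.6), (46.0, 7.7), (45.5, 5.3)] peak 7.9 (45.0, 0.0)
rect [616.9  21.4] [103.  163.8] 1.4 yellow [[0.5818, 0.0207], [0.6768, 0.0225]] [1098  583] ztop 0.0563
  ridge [631.2  21.9] [48.6 17.8] 0.5 z 0.073
-0.055 0.0592
0.055 0.0488
110.325
```

The +x end is down: its top is at 48.8 mm, against 49 mm for home. Now the other end.

Run:
```python
from press import *
press((.5775,.021))
O,Y=lidpose([(.67,.022)],(.627,.022),.049,0); P=cloud(O[0])
for s in(-.055,.055):
  for t in(-.05,.05):
    g=np.array([.6272,.0223])+CR@[s,t]; m=near(O[0],g,.008); print(s,t,np.nanmedian(P[m][:,2]).round(4))
print(r.current_t())
```

```text
click
[(52.5, 2.1), (51.0, 3.4), (50.5, 5.8), (50.0, 7.2), (49.5, 8.6), (49.0, 10.1), (48.5, 10.4), (48.0, 9.9), (47.5, 8.7), (47.0, 7.7), (46.5, 6.5)] peak 10.4 (46.5, 6.5)
rect [630.   21.6] [129.7 163.5] 1.4 yellow [[0.5842, 0.0143], [0.6806, 0.0228]] [382 914] ztop 0.0509
  ridge [630.7  21.6] [49.8 17.8] 2.0 z 0.0691
-0.055 -0.05 0.0531
-0.055 0.05 0.0529
0.055 -0.05 0.048
0.055 0.05 0.0481
123.5083
```

The -x end is only at 53 mm: I stopped on the falling flank, before it got home. Press again, stopping only once the force has collapsed.

```bash
sed -i 's/if pk>5 and f<pk-3.5:/if pk>4 and f<.25*pk:/; s/zstart=.066/zstart=.056/' press.py
python3 - <<'E'
from press import *
press((.5775,.021),zmin=.0385,fmax=18)
O,Y=lidpose([(.67,.022)],(.627,.022),.049,0); P=cloud(O[0])
for s in(-.055,.055):
  for t in(-.05,.05):
    g=np.array([.6272,.0223])+CR@[s,t]; m=near(O[0],g,.008); print(s,t,np.nanmedian(P[m][:,2]).round(4))
print(r.current_t())
E
```

```text
click
[(55.0, 1.5), (49.0, 1.1), (46.5, 3.1), (46.0, 5.7), (45.5, 5.0), (45.0, 2.6)] peak 5.7 (44.5, -0.3)
rect [629.3  21.7] [129.6 162.5] 1.4 yellow [[0.5798, 0.0196], [0.6797, 0.0229]] [272 917] ztop 0.0493
  ridge [629.7  21.6] [49.7 17.8] 1.9 z 0.0677
-0.055 -0.05 0.0505
-0.055 0.05 0.0505
0.055 -0.05 0.0478
0.055 0.05 0.0478
132.8167
```

The -x end reads 2.7 mm higher than the other, so it is not surely home. I'll press it lightly on until it bears on the gasket at about 6 N.

Run:
```python
from press import *
xy=(.5775,.021); r.set_gripper(0,40); r.move_to([*xy,.09],down(CY+np.pi/2)); r.move_linear([*xy,.05],vel=.1); r.sleep(.2)
f0=r.current_contact_force()[2]; z=.05; log=[]
while z>.037:
    z-=.0005; r.move_linear([*xy,z],vel=.015); f=r.current_contact_force()[2]-f0; log.append((round(z*1000,1),round(float(f),1)))
    if f>(6 if z<.0425 else 14): break
print(log); r.move_linear([*xy,.09],vel=.1)
O,Y=lidpose([(.67,.022),(.64,.05)],(.627,.022),.049,0)
for o in O:
  P=cloud(o)
  for s in(-.055,.055):
    print(s,[np.nanmedian(P[near(o,CC+CR@[s,t],.008)][:,2]).round(4) for t in(-.05,.05)])
print(r.current_t())
```

```text
[(49.5, 1.3), (49.0, -0.2), (48.5, 1.2), (48.0, 1.1), (47.5, 1.0), (47.0, 0.4), (46.5, 0.6), (46.0, 0.5), (45.5, 1.7), (45.0, 0.2), (44.5, 0.6), (44.0, 0.0), (43.5, 0.4), (43.0, 0.6), (42.5, 0.1), (42.0, 0.3), (41.5, 0.4), (41.0, 1.4), (40.5, 6.3)]
rect [628.3  21.6] [129.4 161.2] 1.4 yellow [[0.5786, 0.0197], [0.6785, 0.0229]] [268 920] ztop 0.0475
  ridge [628.2  21.6] [48.6 17.7] 1.8 z 0.066
rect [628.3  21.8] [129.4 161.3] 1.4 yellow [[0.5791, 0.021], [0.6789, 0.0229]] [256 264] ztop 0.0475
  ridge [627.7  22. ] [49.8 17.9] 1.4 z 0.0659
-0.055 [np.float64(0.0476), np.float64(0.0474)]
0.055 [np.float64(0.0473), np.float64(0.0473)]
-0.055 [np.float64(0.0476), np.float64(0.0474)]
0.055 [np.float64(0.0474), np.float64(0.0473)]
141.6083
```

Both ends are level at home: 47.5 mm measured, plus the known 1.4 mm depth offset, against 49 mm. The lid is about 1 mm off centre and the arm is clear, so I'm handing in.

Run:
```python
from h import *
print(r.current_tool_pos(),r.hand_in())
```

```text
the job is handed in; nothing more can be done
[0.64035167 0.04946058 0.26974391] None
```

The job is handed in, with no verdict returned: by my measurements the magnifier lies flat in the tray, all four seals present (cream, red, grey, blue) are in pockets, and both lid ends are home (hardest press about 10 N).

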